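# Lock the photometer's lamp cover with the flat driver

## Robot

A 7-joint arm with a two-finger parallel gripper is mounted at the origin on the work surface. World frame = base frame: x ahead of the robot, y to its left, z up, the work surface at z = 0. Lengths are in m, angles in rad, forces in N, time in s.
With the tool pointing down it reaches from about 0.425 to 0.925 m from the base axis. Payload 6.8 kg.
Tool frame: the origin (TCP) lies between the finger pads; the fingertips stand 22 mm ahead of it and the grasp point (between the pads) lies 3 mm ahead of it; z points along the fingers, y is the direction in which the jaws open and shut (so a half turn about z gives the same grasp; the last joint's range is limited). The gripper opens to 85 mm and grips with 20 to 120 N. Pads are 22 mm wide; open, the fingers measure 114 mm over their backs; the gripper's body (76 mm by 85 mm) begins 54 mm behind the grasp point. The pads swing forward as they close: fully open they stand 13 mm farther back than shut.
Start: joints at [-1.281, 0.477, 0.022, 1.555, -0.011, 1.109, -0.083], TCP at [0.261, 0.622, 0.253] pointing down, gripper open.
Joint ranges: [-2.96, 2.96], [-0.34, 2.1], [-1.41, 1.46], [0.24, 2.44], [-1.37, 4.51], [0.17, 1.92], [-2.96, 2.96]. Speed limits (rad/s): [2.39, 2.39, 3.14, 3.14, 3.14, 3.14, 3.14].

## Interface

Orientations are given as a unit quaternion [w, x, y, z].
In Python, from station import bot gives the robot as it stands. The module is installed in compiled form; this text tells all that it offers.
- The arm moves only by the tool drive_tool, never from a script. Its argument "series" is one flat list of numbers, 7 for each row, row after row: the opening, from -1 (shut) to 1 (fully open), then the shift along the tool's x, y, z in mm, then the turn, a rotation vector about the tool's x, y, z in rad. In form: [jaw, x, y, z, wx, wy, wz, jaw, x, y, z, wx, wy, wz, ...]. A call has 1 to 12 rows; each row shifts and turns the commanded pose from where the row before left it, along the tool's axes as they then stand; what a row does not reach is not made up. A row lasts 1/8 s, in which the tool goes at most 62.5 mm and 10.7 degrees, less where a joint would pass 70% of its speed; a pose out of reach is approached as far as the arm can. A call with a gripper value outside its range is refused whole. The fingers move at their own pace and stop on an object; "force" is the grip in N (left out, the last holds). Time passes only in rows, so rows that do not move let the fingers close. It gives the time, the measured TCP pose, the force and the opening at its end, in the units of the state.
- bot.get_obs(): the state, without advancing time (a new reading comes with each control period).
- bot.read_camera(name): name is "scene" or "top"; returns a dict with "pixels" (384x512x3 uint8, blue, green, red), "camera_matrix" (3x3 intrinsics, pixels), "rvec" (rotation vector, rad) and "tvec" (3), from world to camera coordinates, as OpenCV has them. Camera axes: x right, y down, z forward; pixel columns grow to the right and rows downward; lengths in m; the calibration is good to about 2 mm. A picture is of the moment at which its call begins. There is no depth.
- bot.hand_in(): hands the job in, once; it reports no verdict.
The state is a dict: "t": time; "q": joint angles; "joint_vel": joint speeds; "joint_torque": joint torques, N m; "eef_pos": TCP position; "tool_rot": TCP orientation; "contact_force": force on the tool from outside, world axes, zero at the start; "torque": the same for the moment, N m; "gripper_width": opening from 0.0 (shut) to 1.0 (fully open).
Only numpy, scipy, OpenCV 4.12 (cv2) and the standard library are available. Lean on these libraries where they do the work, as an engineer would, in place of code of your own. Each camera call takes 0.05 s, during which the arm holds its last target. There are 200 camera calls.

## Task

Take the flat-blade driver out of the grey tool block, seat its blade in the slotted lock screw on the photometer's lamp cover, and turn the screw clockwise (seen from above) until it comes home against its stop, keeping the blade down in the slot all the while and pressing only gently and not forcing it past the stop. Then put the driver back upright in the hole of the tool block, fully down on its collar, and let go. Turn the screw with the driver only, and leave the other things on the bench where they are.

Things in the scene. Friction and masses are not known exactly. Their poses are not given: they have to be found in the camera images.
- driver_grip (a point): Centre of the flat driver's wooden handle, 84 mm above the blade's end; z up along the driver, x along the blade's width. The handle is a square bar 24 x 24 mm (faces square to x and y), 66 mm long, 33 mm either way of this point; grasp it across either pair of faces. Below it a black collar 30 mm across, then a 9 mm steel shaft and the blade. About 0.12 kg. It starts upright in the tool block.
- driver_tip (a point): The middle of the blade's end, on the driver's axis. The blade is 16 mm wide (along x), 3 mm thick (along y) and 11 mm long, flat and square-ended. z points up the driver. The collar's underside lies 46 mm above this point.
- tool_block: Fixed grey plastic block, 70 x 70 mm and 60 mm high, with one upright round hole of 20 mm through its middle; origin at the centre of its underside, z up. It stands on the left or on the right of the photometer. With the driver in it, the collar rests on the block's top and the blade's end is 14 mm above the bench.
- photometer: Fixed photometer: low white and blue case 220 x 260 mm, 85 mm high, with a raised grey lamp cover plate towards its back right (seen from the robot), whose round boss carries the lock screw. Origin at the centre of its underside, z up, x away from the robot.
- screw_top (a point): Centre of the top of the steel lock screw's head (34 mm across, 108 mm above the bench). A straight slot 4.5 mm wide, 6 mm deep runs right across it. This frame has the photometer's axes, NOT the slot's direction, which is unmeasured: find it by feel, or look. At joint value 0 the slot lies within 0.5 rad either way of this x axis. On the flats the blade stops at this height, in the slot 6 mm lower.
- screw (a joint): Turn of the lock screw in rad, growing clockwise seen from above, the slot turning with it: 0 is unlocked, 1.2 is home against a slightly springy stop. It starts between 0 and 0.2 and stays where it is left. It turns with about 0.05 N m; its seat is sprung (1.2 N m per rad), so at the stop the torque climbs to double within some 0.06 rad; over 0.15 N m there, or 25 N of push, would damage it. Within 0.12 rad of the stop counts as home.
- tube_rack: Bystander: white rack of tubes, 70 x 130 mm, 90 mm high, on the other side of the photometer from the tool block. Origin at the centre of its underside.
- carton_a: Bystander: white and teal carton, 90 x 130 x 60 mm. Origin at the centre of its underside.
- carton_b: Bystander: teal carton, 80 x 110 x 75 mm. Origin at the centre of its underside.
- reagent_bottle: Bystander: amber bottle 60 mm across, 140 mm high. Origin at the centre of its underside.
- beaker: Bystander: glass beaker 70 mm across, 85 mm high. Origin at the centre of its underside.
- sample_jar: Bystander: white jar 50 mm across, 60 mm high. Origin at the centre of its underside.
- tip_box: Bystander: blue pipette tip box, 90 x 120 mm, 51 mm high. Origin at the centre of its underside.
- pen_tray: Bystander: steel tray with pens, 60 x 170 mm, 18 mm high, between robot and photometer. Origin at the centre of its underside.
Mind the look-alikes: they are no part of the job. Of the things shaped like the part that bears driver_grip, the wooden one is meant.

How it is judged:
On the way, in this order (a step that is already met when the one before it is completed fails the run):
1. the driver's blade is seated in the slot (its end at least 3.5 mm below the head's top, within 5 mm of the screw's centre) (z of driver_tip in the frame of screw_top below -0.0035 m and horizontal distance between driver_tip and screw_top below 0.005 m), for 0.1 s.
2. the screw is home against its stop (turned past 1.08 rad) with the blade still seated (value of joint screw above 1.08 rad and z of driver_tip in the frame of screw_top below -0.0025 m and horizontal distance between driver_tip and screw_top below 0.006 m), for 0.1 s.
At the end, for the whole second after the job is handed in: the screw stands home (past 1.08 rad), and the driver stands upright (within 0.08 rad) and at rest in the tool block's hole with its collar on the block (within 3 mm), let go (value of joint screw above 1.08 rad and horizontal distance between driver_tip and tool_block below 0.008 m and z of driver_tip in the frame of tool_block below 0.017 m and angle between driver_grip's own z axis and vertical below 0.08 rad and linear speed of driver below 0.02 m/s); the robot touches nothing.
It fails at once if the screw is pressed or wrenched with more than 30 N (summed over its contacts) (contact force between screw and anything else above 30 N).
It fails at once if the screw is turned without the blade seated in its slot (blade's end less than 2 mm below the head's top, or more than 6 mm from its centre) (velocity of joint screw above 0.15 rad/s and (z of driver_tip in the frame of screw_top above -0.002 m or horizontal distance between driver_tip and screw_top above 0.006 m)).
It fails at once if a bystander is shifted by more than 20 mm (distance of any of tube_rack, carton_a, carton_b, reagent_bottle, beaker, sample_jar, tip_box, pen_tray from where it was at the start of the episode above 0.02 m).
It also fails if it takes over 72 s, if anything falls off the work surface, if the arm or the gripper's body presses on something with over 40 N, if the wrist force passes 120 N, or if a joint passes its speed limit or range.

## Working session

There is one attempt and no reset: what is moved stays moved. The work goes in short steps, Python scripts to look and compute and a tool call to move; the robot and the scene stay as the last step left them, time stands still between calls to the robot, and variables do not carry over. Pictures are saved under pics/ and viewed, about 8 in all and at most 12, crops included, and the job is handed in when it is done.

Besides the shell and the picture viewer there is one more tool, called after "Call:" by a JSON object that holds its "op" and its "data", one argument or row to a line. drive_tool: Moves the arm, as the interface text tells. Its arguments: {"type":"object","properties":{"series":{"type":"array"},"force":{"type":"number"}},"required":["series"]}

```bash
mkdir -p pics
cat > h.py <<'E'
import numpy as np, cv2
from station import bot
def cam(n,save=None):
    c=bot.read_camera(n)
    if save: cv2.imwrite('pics/'+save,c['pixels'])
    return c
def ray(c,uv,z):
    R=cv2.Rodrigues(np.array(c['rvec'],float))[0]; t=np.array(c['tvec'],float).ravel()
    d=R.T@np.linalg.inv(c['camera_matrix'])@np.array([uv[0],uv[1],1.]); o=-R.T@t
    return o+d*(z-o[2])/d[2]
def proj(c,p):
    return cv2.projectPoints(np.array(p,float).reshape(-1,3),np.array(c['rvec'],float),np.array(c['tvec'],float),np.array(c['camera_matrix']),None)[0].reshape(-1,2)
E
python3 - <<'E'
from h import *
a=cam('scene','s0.png');b=cam('top','t0.png')
for c in(a,b):
    R=cv2.Rodrigues(np.array(c['rvec'],float))[0];print(-R.T@np.array(c['tvec']).ravel(),R[2],c['camera_matrix'][0])
o=bot.get_obs();print(o)
im=np.hstack([a['pixels'],b['pixels']])
cv2.imwrite('pics/t0b.png',cv2.resize(b['pixels'],(800,600),interpolation=cv2.INTER_CUBIC))
E
```

```text
[1.41516182 0.3736507  0.96057189] [-0.67644097 -0.30571582 -0.67004885] [440.97211329   0.         251.13707642]
[ 0.37861858 -0.02472578  1.80654098] [ 0.09645399  0.00439938 -0.99532772] [479.09001352   0.         255.46447901]
{'t': 0.1, 'q': array([-1.28109621,  0.47776255,  0.02235266,  1.55633651, -0.01151728,
        1.1092592 , -0.08311131]), 'joint_vel': array([ 0.00025313, -0.00121848,  0.00160586, -0.00214236,  0.00125193,
       -0.00146046, -0.00087801]), 'joint_torque': array([ 4.25245293e-03, -5.97763288e+01,  1.61370289e+00, -2.81956422e+01,
        1.28833667e-02,  4.99766786e-03,  2.33734039e-05]), 'eef_pos': array([0.26131075, 0.62184713, 0.25239961]), 'tool_rot': array([-1.07901204e-04,  1.97594909e-01,  9.80283419e-01, -8.11582351e-04]), 'contact_force': array([-0.50504067,  0.21100945, -0.14790266]), 'torque': array([0.00527859, 0.01912747, 0.05243455]), 'gripper_width': 1.0002423711112471}
```

View pics/t0b.png

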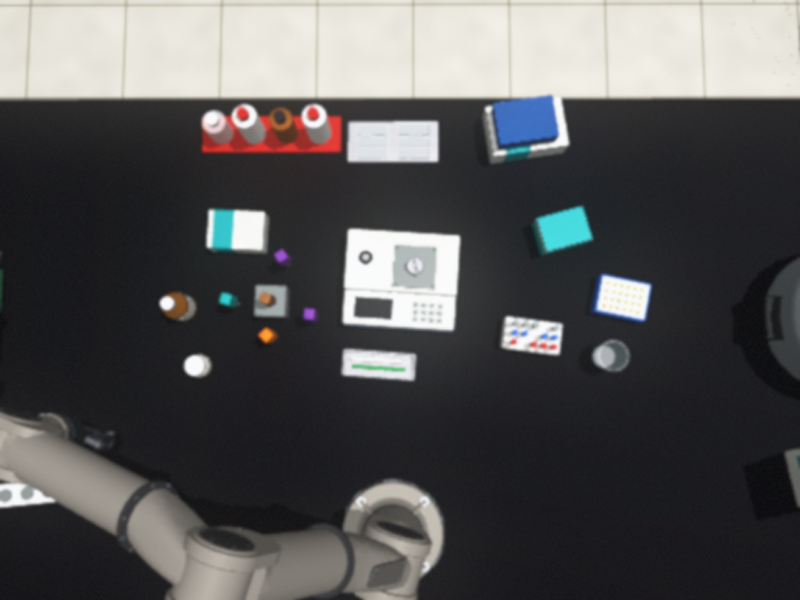

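View pics/s0.png

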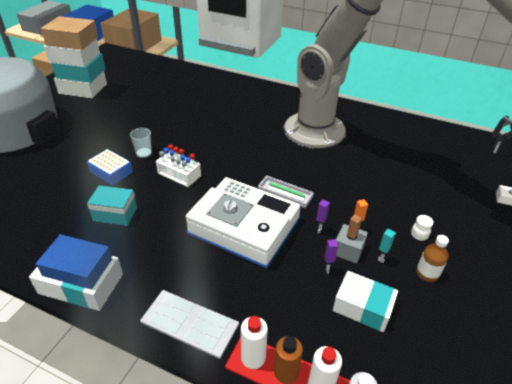

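Top view (800x600): grey block at (270,300) with a wooden handle at (265,298). Look-alike handles are purple (282,257), purple (310,314), orange (267,336) and teal (228,299). Only the brown one is wooden and stands in the block. The screw is at (415,266). I'll confirm in enlarged crops.

Run:
```python
from h import *
T=[cam('top') for _ in range(6)];S=[cam('scene') for _ in range(6)]
t=np.mean([c['pixels'] for c in T],0).astype('uint8');s=np.mean([c['pixels'] for c in S],0).astype('uint8')
def crop(im,x,y,w,h,k): return cv2.resize(im[y:y+h,x:x+w],None,fx=k,fy=k,interpolation=cv2.INTER_CUBIC)
A=crop(t,135,150,80,75,5);B=crop(t,245,150,40,37.5.__int__(),10)[:370]
C=crop(s,305,185,100,93,4)[:370];D=crop(s,205,190,50,46,8)[:370]
cv2.imwrite('pics/c1.png',np.vstack([np.hstack([A[:300],cv2.resize(B,(400,370))[:300]]),np.hstack([C[:300],D[:300]])]))
for n,uv,z in[('screw',(265.6,170),.108),('handletop',(169,190.5),.131),('blockc',(173,192.5),.06)]: print(n,ray(T[0],uv,z))
```

```text
screw [ 0.61688115 -0.05350987  0.108     ]
handletop [0.54133077 0.28674568 0.131     ]
blockc [0.54084843 0.2851519  0.06      ]
```

View pics/c1.png

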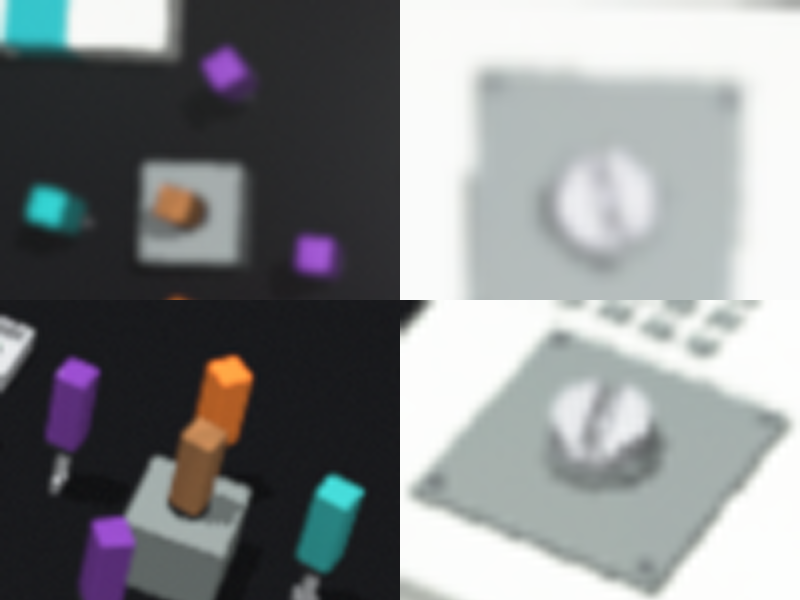

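The wooden driver in the block is confirmed. One finer zoom will give the handle yaw and slot direction.

Run:
```python
from h import *
c=cam('top');d=cam('scene')
def crop(im,x,y,w,h,k): return cv2.resize(im[y:y+h,x:x+w],None,fx=k,fy=k,interpolation=cv2.INTER_CUBIC)
A=crop(c['pixels'],160,182,20,15,20);B=crop(c['pixels'],256,163,20,15,20)
C=crop(d['pixels'],342,210,30,30,10);D=crop(d['pixels'],216,195,30,30,10)
b=np.hstack([cv2.convertScaleAbs(C,alpha=1.3),D,np.zeros((300,200,3),'uint8')])
cv2.imwrite('pics/c2.png',np.vstack([np.hstack([cv2.convertScaleAbs(A,alpha=1.4),B]),b]))
np.set_printoptions(precision=4,suppress=True)
# candidate model overlays: handle top corners for yaw, both cams
p=np.array([.5413,.2867,.131])
print(proj(c,p),proj(d,p),proj(d,[.6169,-.0535,.108]))
for uv in[(222.8,149.6),(293.6,152.6)]: print(ray(c,uv,.085))  # case back corners
```

```text
[[169.0128 190.5087]] [[356.2243 217.6461]] [[229.5006 203.4864]]
[0.6952 0.1017 0.085 ]
[ 0.6838 -0.1559  0.085 ]
```

View pics/c2.png

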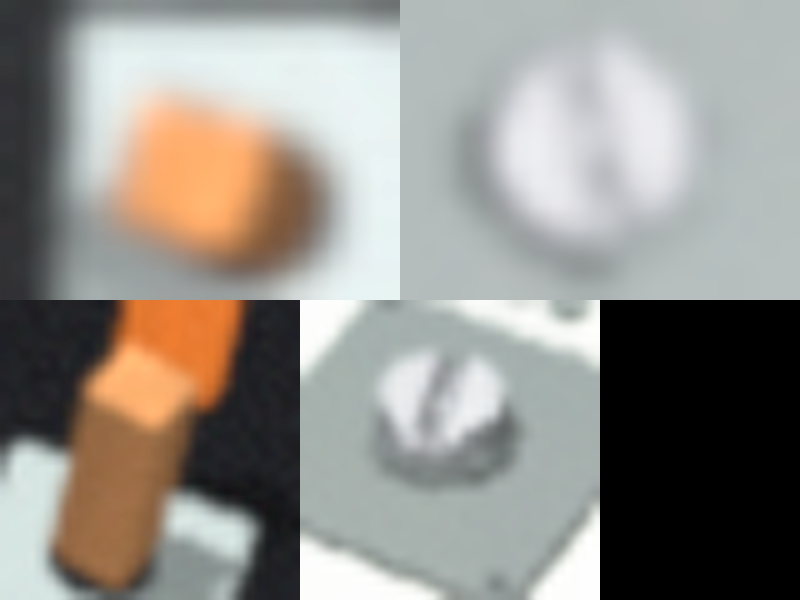

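Handle top face corners in the top crop: (145,90), (268,125), (235,255), (112,215); in the scene crop: (130,45), (197,85), (155,125), (85,88). The slot runs (578,60)–(607,200) in the top crop and (152,55)–(130,135) in the scene crop.

Run:
```python
from h import *
from scipy.optimize import least_squares
np.set_printoptions(precision=4,suppress=True)
c=cam('top');d=cam('scene')
m=lambda pts,x,y,k:[((u+.5)/k-.5+x,(v+.5)/k-.5+y) for u,v in pts]
H1=np.array([ray(c,p,.131) for p in m([(145,90),(268,125),(235,255),(112,215)],160,182,20)])
H2=np.array([ray(d,p,.131) for p in m([(130,45),(197,85),(155,125),(85,88)],342,210,10)])
for H in(H1,H2):
    e=np.roll(H,-1,0)-H; print(H.mean(0),np.linalg.norm(e,axis=1),np.arctan2(e[:,1],e[:,0])%(np.pi/2))
for C,p in((c,m([(178,60),(207,200)],256,163,20)),(d,m([(152,55),(130,135)],216,195,10))):
    P=np.array([ray(C,q,.108) for q in p]);e=P[0]-P[1];print('slot',P.mean(0),np.arctan2(e[1],e[0]),np.linalg.norm(e))
print('head',ray(c,m([(190,142)],256,163,20)[0],.108),ray(d,m([(140,97)],216,195,10)[0],.108))
from scipy.spatial.transform import Rotation as R
q=bot.get_obs()['tool_rot'];M=R.from_quat(np.roll(q,-1)).as_matrix();print(M)
for n,uv in [('purpA',(282,257)),('purpB',(310,314)),('or',(267,336)),('teal',(228,299)),('jar',(197,365)),('bot',(172,303)),('rackleft',(344,232))]: print(n,ray(c,np.array(uv)*.64,.117))
```

```text
[0.5428 0.2867 0.131 ] [0.0226 0.0236 0.0229 0.0227] [1.2927 1.3384 1.2562 1.33  ]
[0.5436 0.2859 0.131 ] [0.0213 0.0204 0.0211 0.0221] [1.2315 1.2598 1.3117 1.2711]
slot [ 0.6204 -0.0519  0.108 ] 0.199988447985908 0.025787753674313504
slot [ 0.6186 -0.0521  0.108 ] -2.8573237380418 0.033196506688044344
head [ 0.6182 -0.0515  0.108 ] [ 0.6196 -0.052   0.108 ]
[[-0.9219  0.3874 -0.    ]
 [ 0.3874  0.9219  0.    ]
 [ 0.      0.     -1.    ]]
purpA [0.6358 0.25   0.117 ]
purpB [0.5054 0.1846 0.117 ]
or [0.4557 0.2812 0.117 ]
teal [0.5397 0.3712 0.117 ]
jar [0.3906 0.4378 0.117 ]
bot [0.5307 0.4982 0.117 ]
rackleft [0.6934 0.1089 0.117 ]
```

Call:
{"op": "drive_tool", "data": {
  "series": [0, -40, -20, 0, 0, 0, 0, 0, -40, -20, 0, 0, 0, 0, 0, -40, -20, 0, 0, 0, 0, 0, -40, -20, 0, 0, 0, 0, 0, -40, -20, 0, 0, 0, 0, 0, -40, -20, 0, 0, 0, 0, 0, -40, -20, 0, 0, 0, 0, 0, -40, -20, 0, 0, 0, 0, 0, -40, -20, 0, 0, 0, 0, 0, -30, -20, 0, 0, 0, 0, 0, 0, 0, 0, 0, 0, -0.12, 0, 0, 0, 0, 0, 0, 0],
  "force": 40
}}

```text
t: 2.4
eef_pos: [0.5437, 0.2865, 0.2533]
tool_rot: [-0.0, 0.139, 0.99, 0.0]
contact_force: [0.7, -0.3, 0.1]
gripper_width: 0.499
```

```bash
cat >> h.py <<'E'
from scipy.spatial.transform import Rotation as Rt
np.set_printoptions(precision=4,suppress=True)
def st(target=None):
    o=bot.get_obs();M=Rt.from_quat(np.roll(o['tool_rot'],-1)).as_matrix()
    print('t',o['t'],'p',o['eef_pos'],'yaw_y',np.arctan2(M[1,1],M[0,1]),'tz',M[:,2],'F',o['contact_force'],'T',o['torque'],'w',o['gripper_width'],'q',o['q'])
    if target is not None: print('shift tool mm',1000*M.T@(np.array(target)-o['eef_pos']))
    return o,M
E
python3 -c "
from h import *
st([.543,.2863,.101])"
```

```text
t 2.4 p [0.5437 0.2865 0.2533] yaw_y 1.2912699272673542 tz [-0.0001  0.0004 -1.    ] F [ 0.652  -0.2974  0.0886] T [ 0.0207 -0.0139 -0.0151] w 0.4993988160542773 q [-0.6819  0.3778  0.125   1.7137 -0.0533  1.0532  0.7521]
shift tool mm [  0.6041  -0.4814 152.347 ]
```

Call:
{"op": "drive_tool", "data": {
  "series": [0, 0, 0, 40, 0, 0, 0, 0, 0, 0, 40, 0, 0, 0, 0, 0, 0, 30, 0, 0, 0, 0, 0, 0, 30, 0, 0, 0, 0, 0, 0, 12, 0, 0, 0, 0, 0, 0, 0, 0, 0, 0, -1, 0, 0, 0, 0, 0, 0, -1, 0, 0, 0, 0, 0, 0, -1, 0, 0, 0, 0, 0, 0, -1, 0, 0, 0, 0, 0, 0],
  "force": 50
}}

```text
t: 3.65
eef_pos: [0.5443, 0.2874, 0.1027]
tool_rot: [0.001, 0.139, 0.99, 0.001]
contact_force: [-0.0, 0.3, 6.6]
gripper_width: 0.274
```

```bash
python3 -c "
from h import *
st([.543,.2863,.101])"
```

```text
t 3.65 p [0.5443 0.2874 0.1027] yaw_y 1.2928413230242697 tz [ 0.0019  0.0015 -1.    ] F [-0.0433  0.3053  6.575 ] T [-0.0018  0.1282 -0.0082] w 0.2736867389510029 q [-0.6625  0.554   0.1011  1.8293 -0.0775  0.7597  0.7725]
shift tool mm [ 0.9652 -1.4622  1.6699]
```

Call:
{"op": "drive_tool", "data": {
  "series": [-1, 0, 0, -10, 0, 0, 0, -1, 0, 0, -25, 0, 0, 0, -1, 0, 0, -35, 0, 0, 0, -1, 0, 0, -40, 0, 0, 0, -1, 0, 0, -40, 0, 0, 0, -1, 0, 0, 0, 0, 0, 0, -1, 0, 0, 0, 0, 0, 0]
}}

```text
t: 4.53
eef_pos: [0.5429, 0.2864, 0.2507]
tool_rot: [-0.0, 0.139, 0.99, -0.0]
contact_force: [-0.1, -0.5, -1.5]
gripper_width: 0.276
```

Run:
```python
from h import *
o,M=st()
d=cam('scene')
p=o['eef_pos']+[0,0,-.0887]
print(proj(d,[p,p+[0,0,.046]]))
x,y=proj(d,p)[0].astype(int)
I=d['pixels']
C=I[y-55:y+20,x-40:x+40]
cv2.imwrite('pics/b1.png',cv2.resize(C,None,fx=8,fy=8,interpolation=cv2.INTER_CUBIC));print(x-40,y-55)
```

```text
t 4.525 p [0.5429 0.2864 0.2507] yaw_y 1.2928683755049317 tz [-0.0011 -0.0006 -1.    ] F [-0.0808 -0.4673 -1.4611] T [-0.0039  0.0038 -0.0063] w 0.2759971260168324 q [-0.684   0.3798  0.1269  1.7174 -0.0542  1.049   0.7539]
[[358.0026 209.6256]
 [361.1608 196.6226]]
318 154
```

View pics/b1.png

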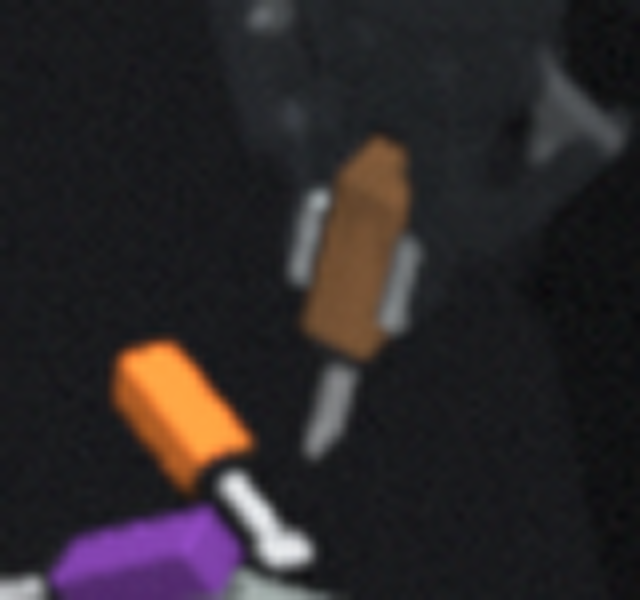

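The blade looks narrow from the scene camera, which faces along x. So the blade's width lies along the tool's x line (yaw ≈ -0.28). Next I move over the screw and turn the blade to the slot's yaw, about 0.24.

Call:
{"op": "drive_tool", "data": {
  "series": [-1, -21, -38, 0, 0, 0, 0, -1, -21, -38, 0, 0, 0, 0, -1, -21, -38, 0, 0, 0, 0, -1, -21, -38, 0, 0, 0, 0, -1, -21, -38, 0, 0, 0, 0, -1, -21, -38, 0, 0, 0, 0, -1, -21, -38, 0, 0, 0, 0, -1, -20, -38, 0, 0, 0, 0, -1, 0, 0, 0, 0, 0, -0.17, -1, 0, 0, 0, 0, 0, -0.17, -1, 0, 0, 0, 0, 0, -0.18, -1, 0, 0, 0, 0, 0, 0]
}}

```text
t: 6.08
eef_pos: [0.6199, -0.0514, 0.2497]
tool_rot: [-0.001, -0.12, 0.993, 0.0]
contact_force: [-0.1, -0.2, -0.9]
gripper_width: 0.275
```

Run:
```python
from h import *
o,M=st([.620,-.0518,.215])
```

```text
t 6.075 p [ 0.6199 -0.0514  0.2497] yaw_y 1.8111530349499687 tz [-0.0029  0.0002 -1.    ] F [-0.0981 -0.2401 -0.9181] T [-0.0191 -0.0073  0.0207] w 0.27549435321596155 q [-0.12    0.3952  0.1359  1.6978 -0.0602  1.0555  1.8465]
shift tool mm [-0.0706 -0.4056 34.7012]
```

Call:
{"op": "drive_tool", "data": {
  "series": [-1, 0, 0, 20, 0, 0, 0, -1, 0, 0, 18, 0, 0, 0, -1, 0, 0, 8, 0, 0, 0, -1, 0, 0, 0, 0, 0, 0]
}}

```text
t: 6.58
eef_pos: [0.6204, -0.0512, 0.2044]
tool_rot: [-0.001, -0.12, 0.993, 0.0]
contact_force: [0.1, -0.3, -1.2]
gripper_width: 0.275
```

Run:
```python
from h import *
o,M=st()
d=cam('scene');c=cam('top')
p=o['eef_pos']+[0,0,-.0887]+.001*M[:,0]
print(proj(d,[p,p+[0,0,.046],[.619,-.052,.108]]),proj(c,[p,p+[0,0,.046]]))
a=cv2.resize(d['pixels'][170:220,210:250],None,fx=12,fy=12,interpolation=cv2.INTER_CUBIC)
b=cv2.resize(c['pixels'][150:200,250:282],None,fx=10,fy=10,interpolation=cv2.INTER_CUBIC)
a=np.hstack([a[:600],np.pad(b,((0,100),(0,0),(0,0)))])
cv2.imwrite('pics/b2.png',a)
```

```text
t 6.575 p [ 0.6204 -0.0512  0.2044] yaw_y 1.8122425410283691 tz [-0.0017 -0.0001 -1.    ] F [ 0.1176 -0.3251 -1.1962] T [-0.0249 -0.0302  0.0446] w 0.27482244757204266 q [-0.1155  0.4407  0.1302  1.7411 -0.0672  0.9658  1.8529]
[[229.6848 202.2404]
 [229.34   189.9408]
 [229.6365 204.1068]] [[265.063  169.0033]
 [265.2684 167.1299]]
```

View pics/b2.png

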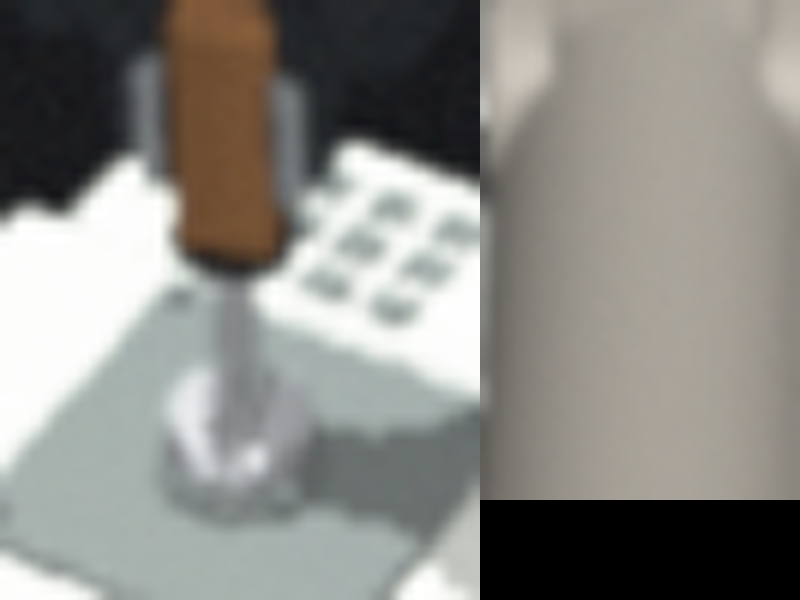

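The blade hangs edge-on over the slot, lined up with it at (235,440) in the crop. I'll lower it gently and feel for the seat.

Call:
{"op": "drive_tool", "data": {
  "series": [-1, 0, 0, 4, 0, 0, 0, -1, 0, 0, 3, 0, 0, 0, -1, 0, 0, 2, 0, 0, 0, -1, 0, 0, 1, 0, 0, 0, -1, 0, 0, 0, 0, 0, 0, -1, 0, 0, 0, 0, 0, 0]
}}

```text
t: 7.42
eef_pos: [0.6208, -0.0513, 0.1954]
tool_rot: [0.0, -0.121, 0.993, 0.0]
contact_force: [-0.5, -0.1, -1.5]
gripper_width: 0.276
```

```bash
python3 -c "
from h import *
st()"
```

```text
t 7.425 p [ 0.6208 -0.0513  0.1954] yaw_y 1.8129442137079241 tz [ 0.0001  0.0001 -1.    ] F [-0.4847 -0.0972 -1.4864] T [-0.0547  0.0223 -0.0232] w 0.27569101796025236 q [-0.1139  0.4505  0.1284  1.749  -0.0688  0.9464  1.855 ]
```

Call:
{"op": "drive_tool", "data": {
  "series": [-1, 0, 0, 1, 0, 0, 0, -1, 0, 0, 1, 0, 0, 0, -1, 0, 0, 0, 0, 0, 0]
}}

```text
t: 7.8
eef_pos: [0.6207, -0.0513, 0.1932]
tool_rot: [-0.0, -0.121, 0.993, 0.0]
contact_force: [0.7, -0.2, -1.4]
gripper_width: 0.272
```

```bash
python3 -c "
from h import *
st()"
```

```text
t 7.8 p [ 0.6207 -0.0513  0.1932] yaw_y 1.8130090618859453 tz [-0.0002 -0.     -1.    ] F [ 0.661  -0.2401 -1.3533] T [-0.0479  0.0008 -0.021 ] w 0.2720169507186441 q [-0.1136  0.4528  0.1281  1.7509 -0.0691  0.9424  1.8553]
```

Call:
{"op": "drive_tool", "data": {
  "series": [-1, 0, 0, 1, 0, 0, 0, -1, 0, 0, 1, 0, 0, 0, -1, 0, 0, 1, 0, 0, 0, -1, 0, 0, 0, 0, 0, 0]
}}

```text
t: 8.3
eef_pos: [0.6208, -0.0513, 0.1906]
tool_rot: [0.0, -0.121, 0.993, 0.0]
contact_force: [0.2, 0.0, 1.4]
gripper_width: 0.274
```

```bash
python3 -c "
from h import *
st()"
```

```text
t 8.3 p [ 0.6208 -0.0513  0.1906] yaw_y 1.8129826677699894 tz [ 0.0002  0.0001 -1.    ] F [0.1628 0.0179 1.4474] T [0.0117 0.2648 0.0004] w 0.2737774312208317 q [-0.1132  0.4557  0.1276  1.7529 -0.0697  0.9371  1.8557]
```

Seated: the blade reached the slot floor at TCP z 0.1906 with about 2.5 N. Now turning clockwise.

Call:
{"op": "drive_tool", "data": {
  "series": [-1, 0, 0, 0, 0, 0, 0.05, -1, 0, 0, 0, 0, 0, 0.05, -1, 0, 0, 0, 0, 0, 0.05, -1, 0, 0, 0, 0, 0, 0.05, -1, 0, 0, 0, 0, 0, 0.05, -1, 0, 0, 0, 0, 0, 0.05, -1, 0, 0, 0, 0, 0, 0.05, -1, 0, 0, 0, 0, 0, 0.05, -1, 0, 0, 0, 0, 0, 0]
}}

```text
t: 9.43
eef_pos: [0.621, -0.0514, 0.1906]
tool_rot: [0.0, 0.079, 0.997, -0.0]
contact_force: [-0.7, -0.4, 2.4]
gripper_width: 0.278
```

```bash
python3 -c "
from h import *
st()"
```

```text
t 9.425 p [ 0.621  -0.0514  0.1906] yaw_y 1.4135470169377733 tz [ 0.0005 -0.0002 -1.    ] F [-0.7471 -0.3631  2.4336] T [-0.1102  0.18    0.0448] w 0.2776977099049061 q [-0.1821  0.4602  0.2202  1.7579 -0.1205  0.9361  1.501 ]
```

Call:
{"op": "drive_tool", "data": {
  "series": [-1, 0, 0, 0, 0, 0, 0.05, -1, 0, 0, 0, 0, 0, 0.05, -1, 0, 0, 0, 0, 0, 0.05, -1, 0, 0, 0, 0, 0, 0.05, -1, 0, 0, 0, 0, 0, 0.05, -1, 0, 0, 0, 0, 0, 0.05, -1, 0, 0, 0, 0, 0, 0.05, -1, 0, 0, 0, 0, 0, 0.05, -1, 0, 0, 0, 0, 0, 0]
}}

```text
t: 10.55
eef_pos: [0.6208, -0.0521, 0.1906]
tool_rot: [0.0, 0.275, 0.961, -0.0]
contact_force: [-0.3, -1.9, 2.6]
gripper_width: 0.274
```

```bash
python3 -c "
from h import *
st()"
```

```text
t 10.55 p [ 0.6208 -0.0521  0.1906] yaw_y 1.0138466308069185 tz [ 0.0003 -0.0009 -1.    ] F [-0.3277 -1.8619  2.5981] T [-0.5866  0.3577  0.0802] w 0.27422489586529425 q [-0.2508  0.4678  0.3147  1.763  -0.1729  0.9376  1.1487]
```

Call:
{"op": "drive_tool", "data": {
  "series": [-1, 0, 0, 0, 0, 0, 0.05, -1, 0, 0, 0, 0, 0, 0.05, -1, 0, 0, 0, 0, 0, 0]
}}

```text
t: 10.92
eef_pos: [0.6207, -0.0522, 0.1905]
tool_rot: [0.0, 0.322, 0.947, -0.0]
contact_force: [-0.9, -2.8, 3.2]
gripper_width: 0.274
```

```bash
python3 -c "
from h import *
st()"
```

```text
t 10.925 p [ 0.6207 -0.0522  0.1905] yaw_y 0.9142277201439322 tz [ 0.0001 -0.001  -1.    ] F [-0.8573 -2.7541  3.2225] T [-0.9083  0.4279  0.0725] w 0.2744286927957064 q [-0.268   0.4703  0.3385  1.7643 -0.1864  0.9384  1.0613]
```

Call:
{"op": "drive_tool", "data": {
  "series": [-1, -0.3, -0.6, 0, 0, 0, 0, -1, 0, 0, 0, 0, 0, 0.04, -1, 0, 0, 0, 0, 0, 0.04, -1, 0, 0, 0, 0, 0, 0]
}}

```text
t: 11.42
eef_pos: [0.6207, -0.0524, 0.1905]
tool_rot: [0.0, 0.361, 0.932, -0.0]
contact_force: [-1.4, -3.5, 4.9]
gripper_width: 0.276
```

```bash
python3 -c "
from h import *
st()"
```

```text
t 11.425 p [ 0.6207 -0.0524  0.1905] yaw_y 0.8314839805492049 tz [ 0.0001 -0.0005 -1.    ] F [-1.4489 -3.4871  4.9036] T [-0.9336  0.5653  0.1042] w 0.27627728902906923 q [-0.2816  0.4725  0.358   1.7655 -0.1983  0.939   0.9895]
```

Call:
{"op": "drive_tool", "data": {
  "series": [-1, 0, 0, 0, 0, 0, 0.04, -1, 0, 0, 0, 0, 0, 0]
}}

```text
t: 11.68
eef_pos: [0.6206, -0.0525, 0.1905]
tool_rot: [0.0, 0.38, 0.925, -0.0]
contact_force: [-2.5, -3.3, 5.2]
gripper_width: 0.275
```

```bash
python3 -c "
from h import *
st()"
```

```text
t 11.675 p [ 0.6206 -0.0525  0.1905] yaw_y 0.7914236243435699 tz [ 0.0001 -0.0005 -1.    ] F [-2.5302 -3.3104  5.2292] T [-0.9656  0.6165  0.0752] w 0.27498655825739177 q [-0.2885  0.4736  0.3677  1.766  -0.2038  0.9395  0.9545]
```

Call:
{"op": "drive_tool", "data": {
  "series": [-1, 0, -1, -0.3, 0, 0, 0, -1, 0, 0, 0, 0, 0, 0, -1, 0, 0, 0, 0, 0, 0]
}}

```text
t: 12.05
eef_pos: [0.6203, -0.0525, 0.1906]
tool_rot: [0.0, 0.379, 0.925, 0.0]
contact_force: [0.7, -3.0, 1.3]
gripper_width: 0.276
```

```bash
python3 -c "
from h import *
st()"
```

```text
t 12.05 p [ 0.6203 -0.0525  0.1906] yaw_y 0.7929359884374464 tz [ 0.0008  0.0001 -1.    ] F [ 0.7177 -2.9596  1.2909] T [-0.6562 -0.255   0.0298] w 0.275916084516178 q [-0.2878  0.4726  0.3669  1.7671 -0.204   0.9384  0.9564]
```

Call:
{"op": "drive_tool", "data": {
  "series": [-1, 0, 0, 0, 0, 0, 0.04, -1, 0, 0, 0, 0, 0, 0, -1, 0, 0, 0, 0, 0, 0]
}}

```text
t: 12.42
eef_pos: [0.6202, -0.0526, 0.1906]
tool_rot: [0.0, 0.398, 0.918, 0.0]
contact_force: [1.4, -1.9, 1.3]
gripper_width: 0.272
```

```bash
python3 -c "
from h import *
st()"
```

```text
t 12.425 p [ 0.6202 -0.0526  0.1906] yaw_y 0.7531638442268384 tz [ 0.0006 -0.     -1.    ] F [ 1.4208 -1.8916  1.3443] T [-0.5717 -0.5686  0.0697] w 0.2719202817032863 q [-0.2948  0.4737  0.3767  1.7677 -0.2095  0.939   0.9216]
```

Call:
{"op": "drive_tool", "data": {
  "series": [-1, 0, 0, 0, 0, 0, 0.04, -1, 0, 0, 0, 0, 0, 0]
}}

```text
t: 12.68
eef_pos: [0.6201, -0.0526, 0.1906]
tool_rot: [0.0, 0.416, 0.909, 0.0]
contact_force: [1.7, -2.5, 1.2]
gripper_width: 0.273
```

```bash
python3 -c "
from h import *
st()"
```

```text
t 12.675 p [ 0.6201 -0.0526  0.1906] yaw_y 0.7122077839231907 tz [ 0.0004 -0.0001 -1.    ] F [ 1.6816 -2.4625  1.1588] T [-0.6397 -0.6518  0.003 ] w 0.27284917891547433 q [-0.302   0.475   0.3867  1.7683 -0.2152  0.9396  0.8859]
```

Call:
{"op": "drive_tool", "data": {
  "series": [-1, 0, 0, 0, 0, 0, 0.03, -1, 0, 0, 0, 0, 0, 0]
}}

```text
t: 12.92
eef_pos: [0.6201, -0.0527, 0.1906]
tool_rot: [0.0, 0.43, 0.903, 0.0]
contact_force: [1.9, -2.1, 1.6]
gripper_width: 0.279
```

```bash
python3 -c "
from h import *
st()"
```

```text
t 12.925 p [ 0.6201 -0.0527  0.1906] yaw_y 0.6823784406733149 tz [ 0.0003 -0.0001 -1.    ] F [ 1.8614 -2.1011  1.5781] T [-0.6652 -0.7433  0.0129] w 0.27889667756186104 q [-0.3071  0.4759  0.3939  1.7687 -0.2194  0.94    0.8599]
```

Call:
{"op": "drive_tool", "data": {
  "series": [-1, 0, 0, 0, 0, 0, 0.03, -1, 0, 0, 0, 0, 0, 0]
}}

```text
t: 13.18
eef_pos: [0.62, -0.0527, 0.1906]
tool_rot: [0.0, 0.443, 0.896, -0.0]
contact_force: [2.1, -1.9, 1.2]
gripper_width: 0.279
```

```bash
python3 -c "
from h import *
st()"
```

```text
t 13.175 p [ 0.62   -0.0527  0.1906] yaw_y 0.6524405674379703 tz [ 0.0001 -0.0001 -1.    ] F [ 2.1409 -1.9028  1.1798] T [-0.676  -0.6906  0.0629] w 0.27921984545994616 q [-0.3124  0.4768  0.4012  1.7691 -0.2236  0.9405  0.8337]
```

Call:
{"op": "drive_tool", "data": {
  "series": [-1, 0, 0, 0, 0, 0, 0.03, -1, 0, 0, 0, 0, 0, 0]
}}

```text
t: 13.42
eef_pos: [0.62, -0.0527, 0.1906]
tool_rot: [0.0, 0.457, 0.89, -0.0]
contact_force: [2.0, -2.8, 0.6]
gripper_width: 0.271
```

```bash
python3 -c "
from h import *
st()"
```

```text
t 13.425 p [ 0.62   -0.0527  0.1906] yaw_y 0.6223722927647558 tz [ 0.0001 -0.0001 -1.    ] F [ 1.9896 -2.8017  0.5793] T [-0.6875 -0.7162 -0.0052] w 0.27117720259185635 q [-0.3176  0.4778  0.4085  1.7694 -0.2279  0.941   0.8075]
```

Call:
{"op": "drive_tool", "data": {
  "series": [-1, 0, 0, 0, 0, 0, 0, -1, 0, 0, 0, 0, 0, 0]
}}

```text
t: 13.68
eef_pos: [0.62, -0.0527, 0.1906]
tool_rot: [0.0, 0.456, 0.89, 0.0]
contact_force: [2.3, -2.2, 2.3]
gripper_width: 0.274
```

```bash
python3 -c "
from h import *
st()"
```

```text
t 13.675 p [ 0.62   -0.0527  0.1906] yaw_y 0.6230683513934845 tz [ 0.0001 -0.     -1.    ] F [ 2.31   -2.234   2.3225] T [-0.7403 -0.7394  0.02  ] w 0.27367672149443933 q [-0.3173  0.4778  0.4082  1.7694 -0.2278  0.9409  0.8081]
```

Run:
```python
from h import *
d=cam('scene')
a=cv2.resize(d['pixels'][170:220,205:255],None,fx=12,fy=12,interpolation=cv2.INTER_CUBIC)
cv2.imwrite('pics/b3.png',a)
```

```text
(no output)
```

View pics/b3.png

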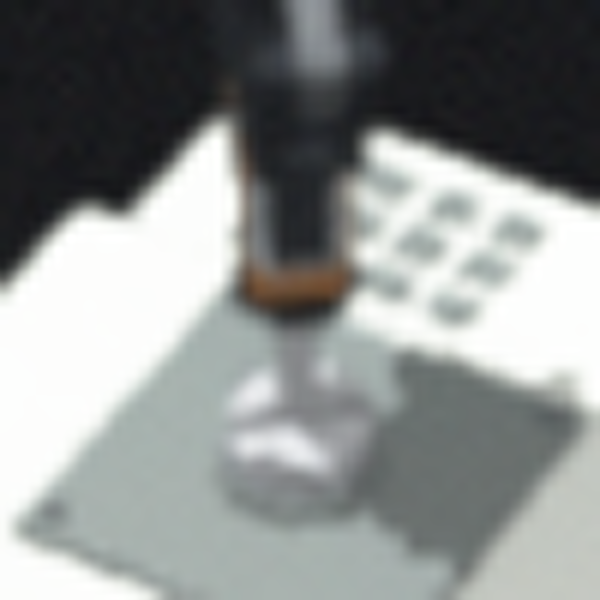

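The slot has turned with the blade: it now runs across the head near (240,415)–(370,400). The stop isn't felt yet, so I continue in small steps.

Call:
{"op": "drive_tool", "data": {
  "series": [-1, 0, 0, 0, 0, 0, 0.03, -1, 0, 0, 0, 0, 0, 0]
}}

```text
t: 13.98
eef_pos: [0.6199, -0.0527, 0.1906]
tool_rot: [0.0, 0.47, 0.883, -0.0]
contact_force: [3.2, -2.4, 1.8]
gripper_width: 0.278
```

```bash
cat >> h.py <<'E'
def tz(n=6):
    a=[]
    for _ in range(n): cam('scene'); o=bot.get_obs(); a.append(np.r_[o['contact_force'],o['torque'],o['eef_pos'][2]])
    st(); print('mean',np.mean(a,0),'sd',np.std(a,0))
E
python3 -c "
from h import *
tz()"
```

```text
t 14.275 p [ 0.6199 -0.0527  0.1906] yaw_y 0.5930047693854223 tz [-0.     -0.0001 -1.    ] F [ 2.3643 -3.275   2.1458] T [-0.8312 -0.6769  0.048 ] w 0.27853656108137925 q [-0.3226  0.4788  0.4155  1.7699 -0.2321  0.9414  0.7819]
mean [ 2.2266 -2.7636  1.7875 -0.8052 -0.6538  0.0395  0.1906] sd [0.3956 0.2739 0.6127 0.0178 0.0201 0.0301 0.    ]
```

Call:
{"op": "drive_tool", "data": {
  "series": [-1, 0, 0, 0, 0, 0, 0.03, -1, 0, 0, 0, 0, 0, 0]
}}

```text
t: 14.52
eef_pos: [0.6199, -0.0527, 0.1906]
tool_rot: [-0.0, 0.483, 0.876, -0.0]
contact_force: [2.4, -3.3, 2.6]
gripper_width: 0.274
```

```bash
python3 -c "
from h import *
tz()"
```

```text
t 14.825 p [ 0.6199 -0.0528  0.1906] yaw_y 0.5629793698754492 tz [-0.     -0.0001 -1.    ] F [ 1.8397 -3.1545  2.6492] T [-0.8626 -0.5726  0.1193] w 0.2759129816620463 q [-0.3278  0.4798  0.4229  1.7702 -0.2364  0.9418  0.7558]
mean [ 1.6179 -3.1571  2.1612 -0.8925 -0.5692  0.0827  0.1906] sd [0.3537 0.6414 0.5047 0.0153 0.0242 0.025  0.    ]
```

Call:
{"op": "drive_tool", "data": {
  "series": [-1, 0, 0, 0, 0, 0, 0.02, -1, 0, 0, 0, 0, 0, 0]
}}

```text
t: 15.08
eef_pos: [0.6199, -0.0528, 0.1906]
tool_rot: [-0.0, 0.492, 0.871, -0.0]
contact_force: [1.6, -2.5, 3.0]
gripper_width: 0.275
```

```bash
python3 -c "
from h import *
tz(8)"
```

```text
t 15.475 p [ 0.6199 -0.0528  0.1906] yaw_y 0.542916277507042 tz [-0.0001 -0.0001 -1.    ] F [ 1.5568 -3.6351  2.5217] T [-1.0869 -0.4169  0.064 ] w 0.27336571221585576 q [-0.3313  0.4805  0.4278  1.7705 -0.2393  0.9421  0.7384]
mean [ 1.7438 -3.3714  2.821  -0.9867 -0.4465  0.0887  0.1906] sd [0.4841 0.4075 0.4771 0.0495 0.0256 0.0254 0.    ]
```

Call:
{"op": "drive_tool", "data": {
  "series": [-1, 0, 0, 0, 0, 0, 0.02, -1, 0, 0, 0, 0, 0, 0]
}}

```text
t: 15.72
eef_pos: [0.6199, -0.0528, 0.1906]
tool_rot: [-0.0, 0.5, 0.866, -0.0]
contact_force: [1.5, -3.4, 2.7]
gripper_width: 0.273
```

```bash
python3 -c "
from h import *
tz(10)"
```

```text
t 16.225 p [ 0.6199 -0.0528  0.1906] yaw_y 0.5228922950251564 tz [-0.0001 -0.     -1.    ] F [ 0.0845 -4.9103  3.4556] T [-1.1572 -0.3126  0.1786] w 0.2755312429276244 q [-0.3348  0.4813  0.4327  1.7708 -0.2422  0.9423  0.721 ]
mean [ 0.9613 -4.196   3.1269 -1.1287 -0.3458  0.1141  0.1906] sd [0.515  0.5498 0.6225 0.0309 0.0342 0.0326 0.    ]
```

Torque now climbs at the spring rate: 0.083 → 0.089 → 0.114 N m. That's the stop, so I unload while still seated, then check.

Call:
{"op": "drive_tool", "data": {
  "series": [-1, 0, 0, 0, 0, 0, -0.03, -1, 0, 0, 0, 0, 0, -0.03, -1, -0.4, -0.2, -0.2, 0, 0, -0.03, -1, -0.4, -0.1, -0.2, 0, 0, -0.02, -1, 0, 0, 0, 0, 0, 0]
}}

```text
t: 16.85
eef_pos: [0.62, -0.0528, 0.1907]
tool_rot: [-0.0, 0.452, 0.892, 0.0]
contact_force: [1.7, -1.1, -0.6]
gripper_width: 0.277
```

```bash
python3 -c "
from h import *
tz(6)"
```

```text
t 17.15 p [ 0.62   -0.0529  0.1907] yaw_y 0.6333168220355334 tz [-0.0005  0.0006 -1.    ] F [ 1.6896  0.2688 -2.2157] T [-0.0804 -0.5829 -0.0285] w 0.2737627139297165 q [-0.3146  0.4777  0.4054  1.7687 -0.2269  0.9419  0.8179]
mean [ 1.9461 -0.3723 -1.1552 -0.2012 -0.5601  0.0324  0.1907] sd [0.3999 0.8293 0.6851 0.0997 0.0255 0.035  0.    ]
```

Call:
{"op": "drive_tool", "data": {
  "series": [-1, 0, 0.3, 0, 0, 0, -0.02, -1, 0, 0, -1, 0, 0, 0, -1, 0, 0, -1, 0, 0, 0, -1, 0, 0, -1, 0, 0, 0, -1, 0, 0, -2, 0, 0, 0, -1, 0, 0, -3, 0, 0, 0, -1, 0, 0, -6, 0, 0, 0, -1, 0, 0, -10, 0, 0, 0, -1, 0, 0, -20, 0, 0, 0, -1, 0, 0, -20, 0, 0, 0, -1, 0, 0, 0, 0, 0, 0]
}}

```text
t: 18.52
eef_pos: [0.6215, -0.0537, 0.2571]
tool_rot: [0.002, 0.443, 0.896, 0.001]
contact_force: [-0.1, 0.5, -1.5]
gripper_width: 0.277
```

Run:
```python
from h import *
o,M=st([.5443,.2874,.2507])
d=cam('scene')
p=o['eef_pos']+[0,0,-.0887]
print((proj(d,[p])[0]-[205,145])*10)
a=cv2.resize(d['pixels'][145:220,205:255],None,fx=8,fy=8,interpolation=cv2.INTER_CUBIC)
cv2.imwrite('pics/b4.png',a)
```

```text
t 18.525 p [ 0.6215 -0.0537  0.2571] yaw_y 0.6527295068529709 tz [ 0.0039  0.0001 -1.    ] F [-0.0791  0.5439 -1.5461] T [-0.0075 -0.0117  0.0489] w 0.2765545162251223 q [-0.3319  0.4077  0.4259  1.7059 -0.1888  1.0647  0.8072]
shift tool mm [317.8265 145.8121   6.1661]
[232.2443 433.2564]
```

View pics/b4.png

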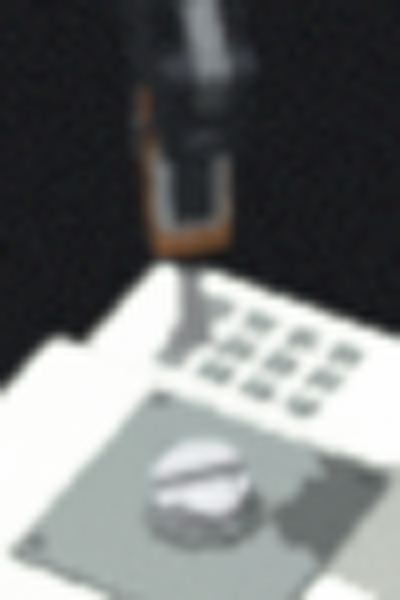

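Call:
{"op": "drive_tool", "data": {
  "series": [-1, 0, 0, 0, 0, 0, -0.16, -1, 0, 0, 0, 0, 0, -0.16, -1, 0, 0, 0, 0, 0, -0.16, -1, 0, 0, 0, 0, 0, -0.16, -1, 20, 38, 0, 0, 0, 0, -1, 21, 38, 0, 0, 0, 0, -1, 21, 38, 0, 0, 0, 0, -1, 21, 38, 0, 0, 0, 0, -1, 21, 38, 0, 0, 0, 0, -1, 21, 38, 0, 0, 0, 0, -1, 21, 38, 0, 0, 0, 0, -1, 21, 38, 0, 0, 0, 0]
}}

```text
t: 20.08
eef_pos: [0.5422, 0.2858, 0.2539]
tool_rot: [-0.001, 0.138, 0.99, -0.001]
contact_force: [0.5, 0.4, -1.4]
gripper_width: 0.277
```

Call:
{"op": "drive_tool", "data": {
  "series": [-1, 0, 0, 0, 0, 0, 0, -1, 0, 0, 0, 0, 0, 0]
}}

```text
t: 20.32
eef_pos: [0.5429, 0.2841, 0.2541]
tool_rot: [-0.0, 0.138, 0.99, -0.001]
contact_force: [-1.0, -0.1, -1.8]
gripper_width: 0.278
```

Run:
```python
from h import *
o,M=st([.5443,.2874,.2507])
d=cam('scene');c=cam('top')
P=[ray(d,(205-.5+(u+.5)/8,145-.5+(v+.5)/8),.108) for u,v in((160,487),(240,470))];e=P[1]-P[0];print('slot',P,np.arctan2(e[1],e[0]))
p=o['eef_pos']+[0,0,-.0887]
x,y=proj(d,p)[0].astype(int);print(proj(d,[p])-[x-40,y-55])
a=cv2.resize(d['pixels'][y-55:y+20,x-40:x+40],None,fx=6,fy=6,interpolation=cv2.INTER_CUBIC)
b=cv2.resize(d['pixels'][190:220,215:245],None,fx=10,fy=10,interpolation=cv2.INTER_CUBIC)
b=np.vstack([b,np.zeros((150,300,3),'uint8')])
cv2.imwrite('pics/b5.png',np.hstack([a,b]))
```

```text
t 20.325 p [0.5429 0.2841 0.2541] yaw_y 1.2929366957477908 tz [-0.0011 -0.0015 -1.    ] F [-0.9592 -0.1184 -1.7548] T [-0.0705 -0.0041 -0.0206] w 0.2775476227394899 q [-0.7156  0.3761  0.1718  1.7187 -0.0715  1.0547  0.7728]
shift tool mm [-0.43    3.5894  3.3496]
slot [array([ 0.63  , -0.0623,  0.108 ]), array([ 0.6101, -0.041 ,  0.108 ])] 2.3210716433665946
[[40.3398 55.4271]]
```

View pics/b5.png

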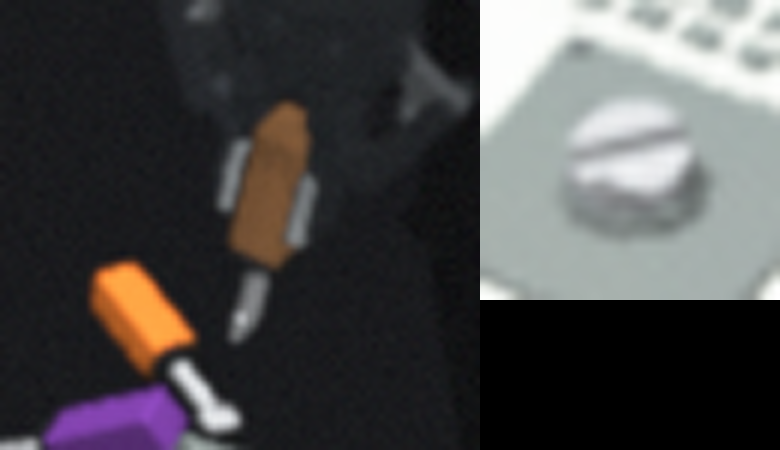

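Run:
```python
from h import *
d=cam('scene')
f=lambda u,v:ray(d,(215-.5+(u+.5)/10,190-.5+(v+.5)/10),.108)
for a,b in(((95,155),(208,132)),((97,157),(205,130)),((95,152),(208,135))):
    e=f(*b)-f(*a);print(np.arctan2(-e[1],-e[0]),np.linalg.norm(e))
# intensity-based slot axis before (s0.png) and now, scene view rectified to head plane
for im in(cv2.imread('pics/s0.png'),np.mean([cam('scene')['pixels'] for _ in range(4)],0)):
    g=im.mean(2).astype('float32');best=[]
    for th in np.arange(-1.4,.7,.01):
        s=np.linspace(-.013,.013,27);v=1e9
        for off in np.arange(-.003,.0031,.0005):
            P=np.c_[.6195+s*np.cos(th)-off*np.sin(th),-.052+s*np.sin(th)+off*np.cos(th),0*s+.106]
            q=proj(d,P).astype('float32');v=min(v,cv2.remap(g,q[:,:1],q[:,1:],1).mean())
        best.append((v,th))
    print(sorted(best)[:3])
```

```text
-0.8322977806032871 0.032926319700677026
-0.7704138172019034 0.03207237720793301
-0.9056367757201547 0.032364495824086445
[(np.float32(164.66791), np.float64(0.24000000000000155)), (np.float32(164.6864), np.float64(0.23000000000000154)), (np.float32(164.68933), np.float64(0.21000000000000152))]
[(np.float32(163.07004), np.float64(-0.7899999999999994)), (np.float32(163.1034), np.float64(-0.7699999999999994)), (np.float32(163.10378), np.float64(-0.7799999999999994))]
```

The held driver looks unchanged, with the tip at (240,335) where expected. The slot went from about +0.24 to about -0.8 rad, roughly 1.04 rad of turn. The stop lies 1.0–1.2 rad on from the start, and the earlier torque readings were noisy. There's plenty of time, so I'll reseat and confirm the stop by averaged torque.

Call:
{"op": "drive_tool", "data": {
  "series": [-1, -20, -37, 0, 0, 0, 0, -1, -21, -38, 0, 0, 0, 0, -1, -21, -38, 0, 0, 0, 0, -1, -21, -38, 0, 0, 0, 0, -1, -21, -38, 0, 0, 0, 0, -1, -21, -38, 0, 0, 0, 0, -1, -21, -38, 0, 0, 0, 0, -1, -21, -38, 0, 0, 0, 0, -1, 0, 0, 0, 0, 0, 0.17, -1, 0, 0, 0, 0, 0, 0.17, -1, 0, 0, 0, 0, 0, 0.17, -1, 0, 0, 0, 0, 0, 0]
}}

```text
t: 22.18
eef_pos: [0.6206, -0.0525, 0.255]
tool_rot: [0.0, 0.383, 0.924, -0.0]
contact_force: [-0.3, -0.2, -1.4]
gripper_width: 0.279
```

Call:
{"op": "drive_tool", "data": {
  "series": [-1, 0, 0, 20, 0, 0, 0, -1, 0, 0, 20, 0, 0, 0, -1, 0, 0, 8, 0, 0, 0, -1, 0, 0, 0, 0, 0, 0, -1, 0, 0, 0, 0, 0, 0]
}}

```text
t: 22.8
eef_pos: [0.6212, -0.0525, 0.2079]
tool_rot: [0.001, 0.384, 0.924, 0.0]
contact_force: [-0.1, 0.0, -1.1]
gripper_width: 0.276
```

```bash
python3 -c "
from h import *
o,M=st([.6203,-.0528,.1906])
a=[]
for _ in range(6): cam('scene'); a.append(np.r_[bot.get_obs()['contact_force'],bot.get_obs()['torque']])
print(np.mean(a,0))"
```

```text
t 22.8 p [ 0.6212 -0.0525  0.2079] yaw_y 0.7836143491038893 tz [ 0.0014  0.0001 -1.    ] F [-0.0776  0.0031 -1.0702] T [-0.0663  0.0732 -0.0305] w 0.2762436853498301 q [-0.2988  0.4553  0.3813  1.7513 -0.1996  0.9717  0.9438]
shift tool mm [ 0.4488 -0.8504 17.2725]
[ 0.1033 -0.0525 -1.4046 -0.0131  0.0175  0.0191]
```

Call:
{"op": "drive_tool", "data": {
  "series": [-1, 0.4, -0.8, 5, 0, 0, 0, -1, 0, 0, 4, 0, 0, 0, -1, 0, 0, 2, 0, 0, 0, -1, 0, 0, 1, 0, 0, 0, -1, 0, 0, 1, 0, 0, 0, -1, 0, 0, 0, 0, 0, 0, -1, 0, 0, 0, 0, 0, 0]
}}

```text
t: 23.98
eef_pos: [0.6199, -0.0527, 0.1941]
tool_rot: [0.0, 0.384, 0.923, 0.0]
contact_force: [0.3, -0.4, -1.5]
gripper_width: 0.273
```

```bash
python3 -c "
from h import *
tz(3)"
```

```text
t 24.125 p [ 0.6199 -0.0527  0.1941] yaw_y 0.7829676273023944 tz [ 0.0001  0.     -1.    ] F [ 0.31    0.4981 -0.8563] T [ 0.0038  0.0077 -0.0134] w 0.2755866794240306 q [-0.2947  0.4692  0.3764  1.7653 -0.2065  0.9457  0.9491]
mean [ 0.0643 -0.0927 -1.1458 -0.0107 -0.006  -0.0124  0.1941] sd [0.4599 0.4436 0.2686 0.0145 0.0109 0.0238 0.    ]
```

In the slot again, free of force. I lower to the floor, then turn on to feel the stop.

Call:
{"op": "drive_tool", "data": {
  "series": [-1, 0, 0, 2, 0, 0, 0, -1, 0, 0, 1, 0, 0, 0, -1, 0, 0, 1, 0, 0, 0, -1, 0, 0, 0, 0, 0, 0.03, -1, 0, 0, 0, 0, 0, 0.03, -1, 0, 0, 0, 0, 0, 0]
}}

```text
t: 24.88
eef_pos: [0.6202, -0.0527, 0.1905]
tool_rot: [0.0, 0.412, 0.911, 0.0]
contact_force: [-1.3, -0.4, 4.7]
gripper_width: 0.277
```

```bash
python3 -c "
from h import *
tz(10)"
```

```text
t 25.375 p [ 0.6202 -0.0528  0.1905] yaw_y 0.7226694117131947 tz [ 0.0009 -0.     -1.    ] F [-1.2696 -0.1878  5.3847] T [-0.0103  0.3658 -0.0522] w 0.2711142792508759 q [-0.3039  0.4753  0.3896  1.7688 -0.2171  0.9389  0.8982]
mean [-1.3241 -0.0368  5.5265 -0.0058  0.3987  0.0113  0.1905] sd [0.3647 0.4651 0.3002 0.0198 0.0176 0.0329 0.    ]
```

Call:
{"op": "drive_tool", "data": {
  "series": [-1, 0, 0, 0, 0, 0, 0.03, -1, 0, 0, 0, 0, 0, 0.03, -1, 0, 0, 0, 0, 0, 0]
}}

```text
t: 25.75
eef_pos: [0.6203, -0.0528, 0.1905]
tool_rot: [0.001, 0.439, 0.899, 0.0]
contact_force: [-0.6, 0.5, 5.8]
gripper_width: 0.27
```

```bash
python3 -c "
from h import *
tz(10)"
```

```text
t 26.25 p [ 0.6203 -0.0528  0.1905] yaw_y 0.6625748753496404 tz [ 0.0012 -0.0001 -1.    ] F [-0.5123  0.3041  5.8736] T [-0.0787  0.2578  0.0084] w 0.27534667822279724 q [-0.3145  0.4773  0.4043  1.7694 -0.2257  0.9394  0.8458]
mean [-1.0866 -0.1936  5.718  -0.0489  0.2811  0.0221  0.1905] sd [0.3789 0.3872 0.6707 0.0349 0.0258 0.0304 0.    ]
```

Call:
{"op": "drive_tool", "data": {
  "series": [-1, 0, 0, 0, 0, 0, 0.03, -1, 0, 0, 0, 0, 0, 0.03, -1, 0, 0, 0, 0, 0, 0]
}}

```text
t: 26.62
eef_pos: [0.6202, -0.0529, 0.1905]
tool_rot: [0.0, 0.466, 0.885, 0.0]
contact_force: [-1.5, -1.1, 5.3]
gripper_width: 0.283
```

```bash
python3 -c "
from h import *
tz(10)"
```

```text
t 27.125 p [ 0.6201 -0.0529  0.1905] yaw_y 0.602544483879465 tz [ 0.0009 -0.0003 -1.    ] F [-1.0794 -0.8057  5.2018] T [-0.0444  0.447   0.0925] w 0.27599035517537845 q [-0.3249  0.4793  0.419   1.7702 -0.2341  0.9404  0.7935]
mean [-1.3991 -0.3957  5.885  -0.1066  0.3869  0.0538  0.1905] sd [0.5697 0.4392 0.5247 0.0336 0.0253 0.025  0.    ]
```

Call:
{"op": "drive_tool", "data": {
  "series": [-1, 0, 0, -0.5, 0, 0, 0.02, -1, 0, 0, 0, 0, 0, 0.02, -1, 0, 0, 0, 0, 0, 0]
}}

```text
t: 27.5
eef_pos: [0.62, -0.0529, 0.1906]
tool_rot: [0.0, 0.483, 0.876, -0.0]
contact_force: [-1.2, -1.2, 2.8]
gripper_width: 0.272
```

```bash
python3 -c "
from h import *
tz(10)"
```

```text
t 28.0 p [ 0.62   -0.0528  0.1906] yaw_y 0.5628250748918369 tz [ 0.0004 -0.0002 -1.    ] F [ 0.412  -2.3614  2.2751] T [-0.4956 -0.1588  0.0824] w 0.27715619152728577 q [-0.3318  0.4806  0.4286  1.7707 -0.2397  0.9415  0.7588]
mean [ 0.478  -1.6719  3.1323 -0.4262 -0.0743  0.0908  0.1906] sd [0.375  0.463  0.6931 0.0587 0.0616 0.0262 0.    ]
```

Call:
{"op": "drive_tool", "data": {
  "series": [-1, 0, 0, 0, 0, 0, 0.02, -1, 0, 0, 0, 0, 0, 0.01, -1, 0, 0, 0, 0, 0, 0]
}}

```text
t: 28.38
eef_pos: [0.6199, -0.0528, 0.1906]
tool_rot: [0.0, 0.496, 0.868, -0.0]
contact_force: [0.8, -2.8, 4.0]
gripper_width: 0.277
```

```bash
python3 -c "
from h import *
tz(14)"
```

```text
t 29.075 p [ 0.6199 -0.0528  0.1905] yaw_y 0.5329189361030877 tz [ 0.0001 -0.0001 -1.    ] F [ 0.7544 -2.7617  3.8451] T [-0.7228 -0.2244  0.1509] w 0.2726552771238902 q [-0.3371  0.4817  0.4359  1.7712 -0.2441  0.9421  0.7327]
mean [ 0.4908 -2.6881  3.7786 -0.7278 -0.1969  0.1236  0.1906] sd [0.5058 0.4547 0.4795 0.0473 0.0392 0.0279 0.    ]
```

The second test reproduced the climb at the same angles: 0.02 → 0.054 → 0.091 → 0.124 N m, about 1.1 N m/rad. It's an elastic stop, so the screw is home. I unload and withdraw.

Call:
{"op": "drive_tool", "data": {
  "series": [-1, 0, 0, -0.3, 0, 0, -0.03, -1, -0.3, 0, 0, 0, 0, -0.03, -1, -0.3, 0, 0, 0, 0, -0.03, -1, 0, 0, -0.2, 0, 0, -0.03, -1, 0, 0, 0, 0, 0, -0.03, -1, 0, 0, 0, 0, 0, 0]
}}

```text
t: 29.82
eef_pos: [0.6198, -0.0525, 0.1907]
tool_rot: [-0.001, 0.429, 0.903, 0.0]
contact_force: [-0.3, -0.1, -1.3]
gripper_width: 0.269
```

```bash
python3 -c "
from h import *
tz(6)"
```

```text
t 30.125 p [ 0.6198 -0.0527  0.1907] yaw_y 0.6831641930903664 tz [-0.0009  0.0005 -1.    ] F [ 0.2436  1.2448 -0.7632] T [ 0.3157 -0.0818 -0.0263] w 0.27853294318491717 q [-0.3105  0.4766  0.399   1.7686 -0.2229  0.9418  0.8638]
mean [ 0.1867  0.816  -0.6657  0.2232 -0.0904 -0.0075  0.1907] sd [0.2699 0.6005 0.3435 0.0647 0.0381 0.018  0.    ]
```

Call:
{"op": "drive_tool", "data": {
  "series": [-1, 0, 0, -1, 0, 0, 0, -1, 0, 0, -1, 0, 0, 0, -1, 0, 0, -1, 0, 0, 0, -1, 0, 0, -2, 0, 0, 0, -1, 0, 0, -3, 0, 0, 0, -1, 0, 0, -6, 0, 0, 0, -1, 0, 0, -15, 0, 0, 0, -1, 0, 0, -25, 0, 0, 0, -1, 0, 0, -10, 0, 0, 0, -1, 0, 0, 0, 0, 0, -0.17, -1, 0, 0, 0, 0, 0, -0.17, -1, 0, 0, 0, 0, 0, -0.17]
}}

```text
t: 31.62
eef_pos: [0.62, -0.0532, 0.2551]
tool_rot: [-0.0, 0.185, 0.983, -0.0]
contact_force: [-0.4, 0.4, -0.7]
gripper_width: 0.274
```

Call:
{"op": "drive_tool", "data": {
  "series": [-1, 0, 0, 0, 0, 0, -0.11, -1, 20, 37, 0, 0, 0, 0, -1, 21, 38, 0, 0, 0, 0, -1, 21, 38, 0, 0, 0, 0, -1, 21, 38, 0, 0, 0, 0, -1, 21, 38, 0, 0, 0, 0, -1, 21, 38, 0, 0, 0, 0, -1, 21, 38, 0, 0, 0, 0, -1, 21, 38, 0, 0, 0, 0, -1, 0, 0, 0, 0, 0, 0, -1, 0, 0, 0, 0, 0, 0]
}}

```text
t: 33.0
eef_pos: [0.5394, 0.2826, 0.255]
tool_rot: [0.0, 0.134, 0.991, -0.0]
contact_force: [-0.5, -0.0, -1.3]
gripper_width: 0.272
```

Run:
```python
from h import *
o,M=st([.5440,.2869,.1027])
d=cam('scene')
g=np.mean([cam('scene')['pixels'] for _ in range(4)],0).mean(2).astype('float32');best=[]
for th in np.arange(-1.4,.7,.01):
        s=np.linspace(-.013,.013,27);v=1e9
        for off in np.arange(-.003,.0031,.0005):
            P=np.c_[.6195+s*np.cos(th)-off*np.sin(th),-.052+s*np.sin(th)+off*np.cos(th),0*s+.106]
            q=proj(d,P).astype('float32');v=min(v,cv2.remap(g,q[:,:1],q[:,1:],1).mean())
        best.append((v,th))
print(sorted(best)[:3])
```

```text
t 33.0 p [0.5394 0.2826 0.255 ] yaw_y 1.302827225681935 tz [ 0.     -0.0008 -1.    ] F [-0.5439 -0.0349 -1.3272] T [-0.0248 -0.0512 -0.0033] w 0.27241488967146205 q [-0.7188  0.3683  0.1734  1.728  -0.0708  1.0518  0.7812]
shift tool mm [ -3.2826   5.4978 152.2484]
[(np.float32(162.80197), np.float64(-0.7899999999999994)), (np.float32(162.83632), np.float64(-0.7699999999999994)), (np.float32(162.83708), np.float64(-0.7799999999999994))]
```

Call:
{"op": "drive_tool", "data": {
  "series": [-1, -3, 5.5, 0, 0, 0, 0.01, -1, 0, 0, 25, 0, 0, 0, -1, 0, 0, 30, 0, 0, 0, -1, 0, 0, 30, 0, 0, 0, -1, 0, 0, 0, 0, 0, 0, -1, 0, 0, 0, 0, 0, 0]
}}

```text
t: 34.0
eef_pos: [0.5445, 0.2881, 0.1711]
tool_rot: [0.001, 0.139, 0.99, 0.001]
contact_force: [-0.6, -0.3, -1.0]
gripper_width: 0.28
```

Run:
```python
from h import *
st([.5438,.2870,.1027])
d=cam('scene')
cv2.imwrite('pics/b6.png',cv2.resize(d['pixels'][185:275,315:405],None,fx=6,fy=6,interpolation=cv2.INTER_CUBIC))
```

```text
t 34.0 p [0.5445 0.2881 0.1711] yaw_y 1.292621384479519 tz [ 0.0013  0.0008 -1.    ] F [-0.5793 -0.283  -1.0264] T [ 0.0075 -0.0412  0.0082] w 0.2804369627423552 q [-0.7079  0.4684  0.1594  1.7882 -0.0923  0.8906  0.7852]
shift tool mm [ 0.4139 -1.372  68.4086]
```

View pics/b6.png

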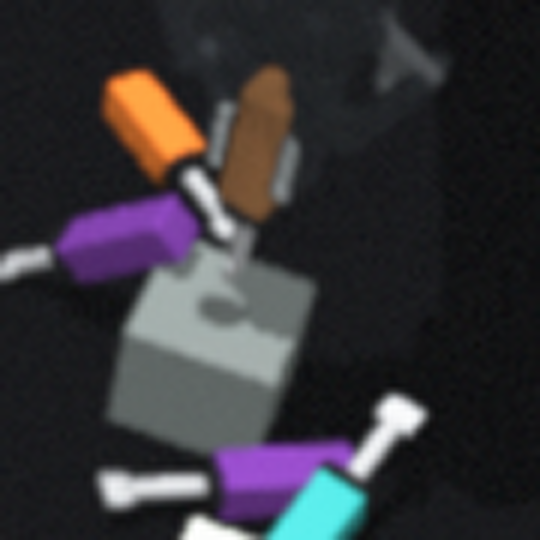

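The hole is at (222,308) and the tip will land near (231,308), slightly right of it. That agrees with the pose residual of -1.4 mm in tool y. I correct and insert.

Call:
{"op": "drive_tool", "data": {
  "series": [-1, 0.4, -1.8, 0, 0, 0, 0, -1, 0, 0, 0, 0, 0, 0, -1, 0, 0, 10, 0, 0, 0, -1, 0, 0, 10, 0, 0, 0, -1, 0, 0, 8, 0, 0, 0, -1, 0, 0, 0, 0, 0, 0]
}}

```text
t: 34.8
eef_pos: [0.5424, 0.2858, 0.1409]
tool_rot: [-0.001, 0.138, 0.99, -0.001]
contact_force: [0.8, 0.0, -0.9]
gripper_width: 0.278
```

```bash
python3 -c "
from h import *
st([.5440,.2870,.1027])"
```

```text
t 34.8 p [0.5424 0.2858 0.1409] yaw_y 1.2929381885397755 tz [-0.0012 -0.0009 -1.    ] F [ 0.8136  0.0149 -0.8893] T [-0.041   0.0136  0.0056] w 0.27818291195766365 q [-0.7015  0.503   0.1528  1.8137 -0.099   0.8337  0.7924]
shift tool mm [-1.23    1.5866 38.2297]
```

Call:
{"op": "drive_tool", "data": {
  "series": [-1, -0.5, 0.7, 10, 0, 0, 0, -1, 0, 0, 10, 0, 0, 0, -1, 0, 0, 10, 0, 0, 0, -1, 0, 0, 5, 0, 0, 0, -1, 0, 0, 2, 0, 0, 0, -1, 0, 0, 1, 0, 0, 0, -1, 0, 0, 0, 0, 0, 0, -1, 0, 0, 0, 0, 0, 0]
}}

```text
t: 35.8
eef_pos: [0.5436, 0.2868, 0.1043]
tool_rot: [0.0, 0.138, 0.99, 0.0]
contact_force: [-0.2, -0.6, -2.3]
gripper_width: 0.274
```

```bash
python3 -c "
from h import *
st([.5440,.2870,.1027])"
```

```text
t 35.8 p [0.5436 0.2868 0.1043] yaw_y 1.2929952790041161 tz [ 0.0005  0.0003 -1.    ] F [-0.1976 -0.6282 -2.2891] T [ 0.0045 -0.0104 -0.0045] w 0.2735512647055578 q [-0.6939  0.5531  0.1433  1.8318 -0.1088  0.7637  0.8   ]
shift tool mm [-0.3438  0.3172  1.6079]
```

Another 2 mm to touch, then open partway. I keep the opening near 42 mm to stay clear of neighbours, and rise.

Call:
{"op": "drive_tool", "data": {
  "series": [-1, 0, 0, 1, 0, 0, 0, -1, 0, 0, 0.8, 0, 0, 0, -1, 0, 0, 0, 0, 0, 0, 0, 0, 0, 0, 0, 0, 0, 0, 0, 0, 0, 0, 0, 0, 0, 0, 0, 0, 0, 0, 0]
}}

```text
t: 36.55
eef_pos: [0.5434, 0.2867, 0.1021]
tool_rot: [-0.0, 0.138, 0.99, -0.0]
contact_force: [-0.6, 0.4, 0.4]
gripper_width: 0.498
```

```bash
python3 -c "
from h import *
st()"
```

```text
t 36.55 p [0.5434 0.2867 0.1021] yaw_y 1.2929679225895938 tz [-0. -0. -1.] F [-0.594   0.3717  0.4112] T [0.0245 0.0111 0.0347] w 0.4976862924102275 q [-0.6934  0.5562  0.1428  1.8329 -0.1093  0.7601  0.8004]
```

Call:
{"op": "drive_tool", "data": {
  "series": [0, 0, 0, -10, 0, 0, 0, 0, 0, 0, -20, 0, 0, 0, 0, 0, 0, -40, 0, 0, 0, 0, 0, 0, -40, 0, 0, 0, 0, 0, 0, -40, 0, 0, 0, 0, 0, 0, -20, 0, 0, 0, 0, 0, 0, 0, 0, 0, 0, 0, 0, 0, 0, 0, 0, 0]
}}

```text
t: 37.55
eef_pos: [0.5429, 0.2864, 0.2713]
tool_rot: [-0.001, 0.138, 0.99, -0.0]
contact_force: [-0.0, 0.0, -0.2]
gripper_width: 0.501
```

Run:
```python
from h import *
st()
d=cam('scene')
a=cv2.resize(d['pixels'][195:265,320:390],None,fx=7,fy=7,interpolation=cv2.INTER_CUBIC)
b=cv2.resize(cv2.imread('pics/s0.png')[195:240,320:365],None,fx=6,fy=6,interpolation=cv2.INTER_CUBIC)
cv2.imwrite('pics/b7.png',np.hstack([a,np.vstack([b,cv2.resize(d['pixels'][190:227,215:260],(270,220))])]))
```

```text
t 37.55 p [0.5429 0.2864 0.2713] yaw_y 1.2930170261383513 tz [-0.0012 -0.0006 -1.    ] F [-0.0047  0.0189 -0.2393] T [-0.0226 -0.038  -0.0012] w 0.5013106920117725 q [-0.7239  0.3622  0.1787  1.6977 -0.0712  1.0894  0.7695]
```

View pics/b7.png

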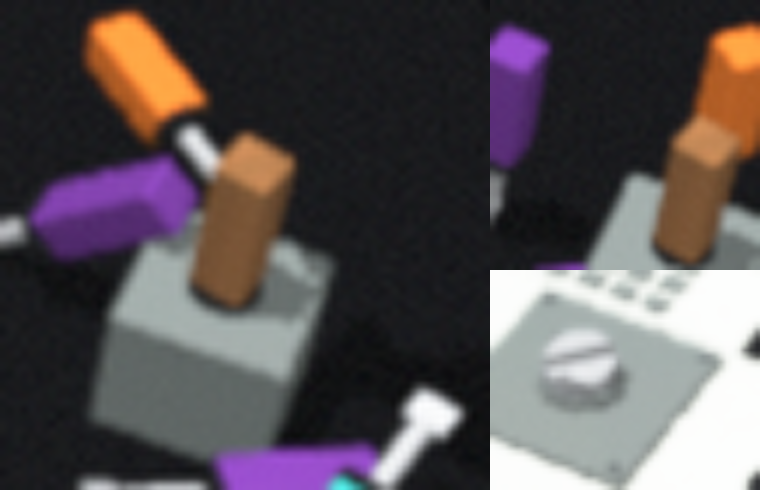

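The driver stands upright with its collar on the block at (225,295), and the gripper is clear above. Handing in.

```bash
python3 -c "
from station import bot
bot.hand_in()"
```

```text
the job is handed in; nothing more can be done
```

I took the wooden driver from the block, seated it in the slot and turned the screw clockwise to its stop. Then I put the driver back upright in its hole and let go. The job is handed in at about 38 s; no verdict was reported.

**Seating:** the blade reached the slot floor with about 2–3 N of push; the push stayed around 7 N at most by the force reading.

**Stop:** the first torque readings were noisy, so I lifted out, then reseated the blade and turned again. Both times the torque climbed at the same angles and at about the stated spring rate, to about 0.12 N m on average. Single noisy readings reached 0.15 and 0.18 N m.

**Turn angle:** the pictures show the slot turned about 1.03 rad, from +0.24 to -0.79. With the unknown start of 0–0.2 rad, that alone doesn't prove it passed 1.08. I rely on the repeated torque climb for that.

**Last check:** the final picture shows the driver upright with its collar on the block. The gripper was clear at a height of 0.27 m with no contact force.

**Look-alike drivers:** the coloured ones near the block stood upright in the first pictures and lay flat by the time I had lifted the wooden driver. I felt no sideways contact and they are not listed bystanders, but I don't know why they fell.

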